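# Sort the axle pins into the soaking cups

### The arm

A 7-joint arm with a two-finger parallel gripper is mounted at the origin on the work surface. World frame = base frame: x ahead of the robot, y to its left, z up, the work surface at z = 0. Lengths are in m, angles in rad, forces in N, time in s.
With the tool pointing down it reaches from about 0.425 to 0.875 m from the base axis. Payload 9.9 kg.
Tool frame: the origin (TCP) lies at the very end of the fingers, on their centre line; the grasp point (between the pads) lies 19 mm behind it (arm.grasp_offset is the distance from the TCP to the grasp point, in m); x points along the fingers, y is the direction in which the jaws open and shut, and the axes are right-handed (so a half turn about x gives the same grasp; the last joint's range is limited). The gripper opens to 85 mm and grips with 20 to 120 N. Pads are 22 mm wide; open, the fingers measure 114 mm over their backs; the gripper's body (76 mm by 85 mm) begins 54 mm behind the grasp point. The pads swing forward as they close: fully open they stand 13 mm farther back than shut.
Start: joints at [-0.084, 0.576, 0.025, 1.437, -0.015, 1.129, -0.057], TCP at [0.675, 0, 0.231] pointing down, gripper open.
Joint ranges: [-2.76, 2.76], [-0.34, 2.15], [-1.52, 1.57], [0.19, 2.46], [-1.09, 4.23], [0.17, 1.99], [-2.82, 2.82]. Speed limits (rad/s): [2.22, 2.22, 3.01, 3.01, 3.14, 3.14, 3.14].

### API

Orientations are given as a unit quaternion [w, x, y, z].
In Python, from plant import arm, optics, job, models gives the robot as it stands.
- The arm moves only by the tool step_arm, never from a script. Its argument "series" is a list of rows, each a list of 3 entries, a list of its own where there are three numbers: the shift along the tool's x, y, z in cm, then the turn, a rotation vector about the tool's x, y, z in rad, then the opening, from 0 (shut) to 1 (fully open). In form: [[[tx, ty, tz], [ax, ay, az], grip], ...]. A call has 1 to 5 rows; each row shifts and turns the commanded pose from where the row before left it, along the tool's axes as they then stand; what a row does not reach is not made up. A row lasts 1/8 s, in which the tool goes at most 62.5 mm and 10.7 degrees, less where a joint would pass 70% of its speed; a pose out of reach is approached as far as the arm can. A call is refused whole if a number of a shift passes 6.25 or a number of a turn 0.188, either way. A call with a gripper value outside its range is refused whole. The fingers move at their own pace and stop on an object; "squeeze" is the grip in N (left out, the last holds). Time passes only in rows, so rows that do not move let the fingers close. It gives the time, the measured TCP pose, the force and the opening at its end, in the units of the state.
- arm.sense(): the state, without advancing time (a new reading comes with each control period).
- optics.read_camera(name): name is "scene" or "side" or "wrist"; returns a dict with "image" (420x560x3 uint8, red, green, blue), "depth" (420x560 float32, m along the optical axis (not along the pixel's ray), 0 where there is no reading), "K" (3x3 intrinsics, pixels), "cam_to_world" (4x4, takes a point from camera to world coordinates). Camera axes: x right, y up, looking along -z (the intrinsics and any distortion apply to the point x, -y, -z); pixel columns grow to the right and rows downward; lengths in m; the calibration is good to about 2 mm. A picture is of the moment at which its call begins.
- job.close_job(): hands the job in, once; it reports no verdict.
Trained networks look in the newest picture that a camera, given by its name, has taken for a name from the list of things; names that differ only in an ending like _2 or _b are one class to them, and where a whole thing is asked for, a point or a joint stands for the part that bears it (a point fixed in the world has none). Each returns a list of dicts, best first, with "conf" (0 to 1); they miss things now and then, are a little off and sometimes report something else, mostly with a low value. They report only what shows in the picture. A call takes as long as a camera call. They do not tell look-alikes from the thing itself.
- models.outline_of(camera, target): "pixels" (420x560 bool, what is visible of it) and "box" ([left, top, right, bottom] in pixels, round what is visible of it).
The state is a dict: "time": time; "q": joint angles; "dq": joint speeds; "joint_efforts": joint torques, N m; "tool_pos": TCP position; "tool_rot": TCP orientation; "contact_force": force on the tool from outside, world axes, zero at the start; "wrist_torque": the same for the moment, N m; "finger_gap": finger opening in m.
Only numpy, scipy, OpenCV 4.12 (cv2) and the standard library are available. Lean on these libraries where they do the work, as an engineer would, in place of code of your own. Each camera call takes 0.05 s, during which the arm holds its last target.

### The job

Of the parts on the bench, take the three plain round steel axle pins, one of which is still pushed down into the hub of the caster wheel, and stand each one in the empty metal cup of its own size: the thinnest pin in the narrowest cup, the middle one in the middle cup, the thickest in the widest. A pin may lean on its cup's wall. Leave the bolt, the nut and the rubber buffer where they are.

Things in the scene. Friction and masses are not known exactly. Their poses are not given: they have to be found in the camera images.
- thin_pin (a point): Centre (half-way up) of the thinnest axle pin: plain upright bright steel cylinder 20 mm in diameter, 100 mm long, about 0.25 kg; z runs along it. At the start it stands in the bore of the caster wheel's hub: its lower 44 mm are inside (bore 22 mm in diameter, so a close fit), its foot rests 8 mm above the bench, its top is 108 mm above the bench and 56 mm of it stand clear above the hub. It comes out straight up, freely if kept aligned, after 44 mm.
- mid_pin (a point): Centre (half-way up) of the middle axle pin: plain bright steel cylinder 28 mm in diameter, 85 mm long, about 0.41 kg, standing upright on the bench; z runs along it.
- thick_pin (a point): Centre (half-way up) of the thickest axle pin: plain bright steel cylinder 38 mm in diameter, 70 mm long, about 0.62 kg, standing upright on the bench; z runs along it.
- cup_small: Narrowest cup, for the thinnest pin: round open aluminium cup fixed to the bench, outer diameter 48 mm, inner 42 mm, rim 56 mm above the bench, inner floor 4 mm above the bench. Origin at the centre of its underside, z up.
- cup_medium: Middle cup, for the middle pin: round open aluminium cup fixed to the bench, outer diameter 60 mm, inner 54 mm, rim 46 mm above the bench, inner floor 4 mm above the bench. Origin at the centre of its underside, z up.
- cup_large: Widest cup, for the thickest pin: round open aluminium cup fixed to the bench, outer diameter 76 mm, inner 70 mm, rim 34 mm above the bench, inner floor 4 mm above the bench. Origin at the centre of its underside, z up.
- wheel_mid (a point): Centre of the top of the hub of the caster wheel, 52 mm above the bench. The wheel lies flat and is fixed to the bench: black tyre 100 mm in diameter, up to 44 mm high; grey disc; steel hub sleeve 37 mm in outer diameter. z up, along the bore.
- bolt_mid (a point): Bystander, half-way up: dark steel hexagon bolt standing on its head (36 mm across flats, 18 mm high), threaded shank 24 mm in diameter pointing up, 73 mm high in all.
- nut_mid (a point): Bystander, half-way up: dark steel hexagon nut lying flat, 46 mm across flats, 24 mm high.
- buffer_mid (a point): Bystander, half-way up: black rubber buffer, a blunt cone 60 mm in diameter and 34 mm high.
Not all that is in view belongs to the job. Leave any purple or yellow look-alike of the part that bears thin_pin alone.

How it is judged:
By the outcome, as a careful person would: the job done as asked, in the order asked, and still so for the second after the job is handed in, with the robot touching nothing.
It also fails if it takes over 99 s, if anything falls off the work surface, if the arm or the gripper's body presses on something with over 40 N, if the wrist force passes 120 N, or if a joint passes its speed limit or range.

## Working session

There is one attempt and no reset: what is moved stays moved. The work goes in short steps, Python scripts to look and compute and a tool call to move; the robot and the scene stay as the last step left them, time stands still between calls to the robot, and variables do not carry over. Pictures are saved under pics/ and viewed, and the job is handed in when it is done.

Besides the shell and the picture viewer there is one more tool, called after "Emit:" in YAML: its name, and indented under it one key for each argument. step_arm: Moves the arm, as the interface text tells. Its arguments: {"type":"object","properties":{"series":{"type":"array"},"squeeze":{"type":"number"}},"required":["series"]}

```bash
ls; mkdir -p pics
cat > h.py <<'E'
import numpy as np, cv2
from plant import arm, optics, job, models
def save(n,f):
    c=optics.read_camera(n); cv2.imwrite('pics/'+f,c['image'][:,:,::-1]); return c
def pts(c,mask=None):
    d=c['depth']; K=c['K']; v,u=np.nonzero((d>0)&(mask if mask is not None else True))
    z=d[v,u]; P=np.stack([(u-K[0,2])/K[0,0]*z,-(v-K[1,2])/K[1,1]*z,-z,np.ones_like(z)])
    return (c['cam_to_world']@P)[:3].T,u,v
E
python3 - <<'E'
from h import *
print(arm.sense())
for n in ['scene','side','wrist']:
    c=save(n,n+'0.png'); print(n,c['K'].tolist(),np.round(c['cam_to_world'],3).tolist(),[k for k in c])
    for t in ['thin_pin','mid_pin','thick_pin','cup_small','cup_medium','cup_large','wheel_mid','bolt_mid','nut_mid','buffer_mid']:
        for r in models.outline_of(n,t)[:4]:
            m=np.asarray(r['pixels'])
            P,u,v=pts(c,m)
            if len(P): print(t,round(r['conf'],2),r['box'],m.sum(),'med',np.round(np.median(P,0),3),'lo',np.round(np.percentile(P,2,axis=0),3),'hi',np.round(np.percentile(P,98,axis=0),3))
E
```

```text
pics
{'time': 0.0, 'q': array([-0.08379726,  0.57651119,  0.02479833,  1.43790431, -0.01501516,
        1.12901611, -0.05650373]), 'dq': array([ 0.00028142,  0.00099728,  0.00158447,  0.00108084, -0.00094366,
       -0.00079722, -0.00107358]), 'joint_efforts': array([ 1.10782021e-03, -7.65753937e+01,  2.25157209e+00, -2.85965914e+01,
        1.54639565e-02,  1.25475466e-02,  7.09064329e-05]), 'tool_pos': array([6.74542266e-01, 3.53207412e-05, 2.30456997e-01]), 'tool_rot': array([ 0.49961282,  0.49955933,  0.50041662, -0.50041054]), 'contact_force': array([-0.81355465, -0.21100671, -0.44983666]), 'wrist_torque': array([ 0.00690039, -0.00277212, -0.05063059]), 'finger_gap': 0.08532804657547272}
scene [[529.3236473702906, 0.0, 286.296801205512], [0.0, 529.3236473702906, 204.51679467818064], [0.0, 0.0, 1.0]] [[0.372, -0.768, 0.521, 1.083], [0.928, 0.313, -0.201, -0.253], [-0.008, 0.558, 0.83, 1.064], [0.0, 0.0, 0.0, 1.0]] ['image', 'depth', 'K', 'cam_to_world']
thin_pin 0.83 [141.8, 177.9, 151.6, 206.6] 242 med [ 0.298 -0.298  0.066] lo [ 0.287 -0.307  0.009] hi [ 0.303 -0.289  0.105]
th
[... 4285 characters left out ...]
336 med [0.48  0.143 0.045] lo [0.462 0.135 0.002] hi [0.486 0.16  0.071]
wheel_mid 0.62 [56.7, 409.9, 83.2, 420.0] 111 med [ 0.438 -0.266  0.043] lo [ 0.424 -0.27   0.036] hi [ 0.62  -0.007  0.297]
nut_mid 0.63 [56.4, 149.5, 124.1, 200.9] 2510 med [0.486 0.01  0.024] lo [ 0.458 -0.013  0.   ] hi [0.506 0.032 0.026]
buffer_mid 0.58 [234.1, 244.9, 290.4, 303.6] 2402 med [ 0.649 -0.092  0.033] lo [ 0.624 -0.121  0.008] hi [ 0.674 -0.073  0.035]
buffer_mid 0.54 [170.5, 357.9, 230.8, 401.2] 1487 med [ 0.57  -0.226  0.01 ] lo [ 0.543 -0.27   0.002] hi [ 0.603 -0.219  0.034]
buffer_mid 0.48 [46.4, 302.5, 103.9, 348.7] 1011 med [ 0.46  -0.145  0.037] lo [ 0.448 -0.157 -0.   ] hi [0.618 0.011 0.287]
```

View pics/scene0.png

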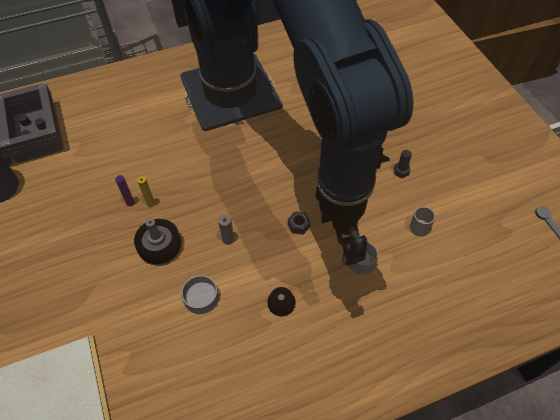

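View pics/side0.png

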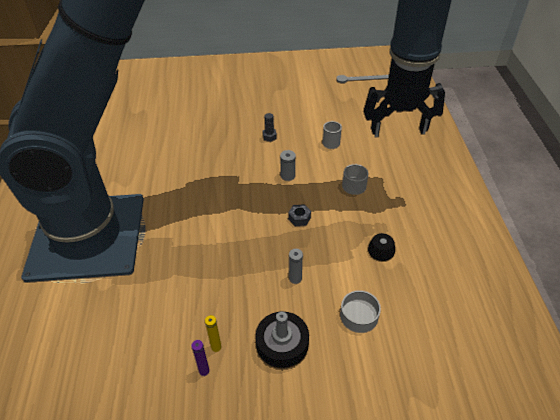

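View pics/wrist0.png

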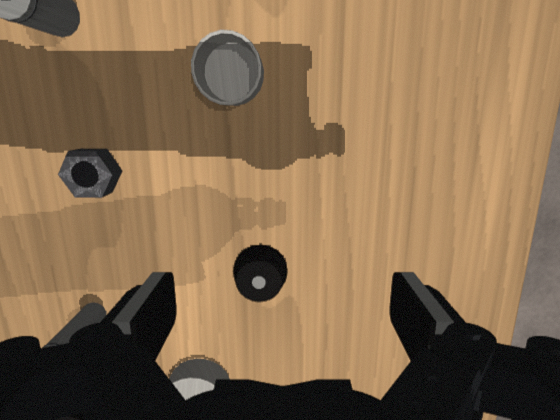

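The scene shows the thin pin in the wheel at pixel (150,225), the mid pin at (225,230), and the large cup at (200,294). The small cup is at (422,221) and the medium cup is partly hidden at (362,257). The side view shows the thick pin at (288,165). The purple and yellow pins at (125,190) and (146,192) are decoys. Next I'll refine the centres.

```bash
cat > fit.py <<'E'
from h import *
from scipy.optimize import least_squares
def circ(xy,r):
    f=lambda p:np.hypot(xy[:,0]-p[0],xy[:,1]-p[1])-r
    return least_squares(f,xy.mean(0),loss='soft_l1',f_scale=.002)
# name: approx xy, zlo,zhi of side band, radius, top z
S={'thin':((.415,-.306),.055,.109,.010,.108),'mid':((.457,-.158),.01,.087,.014,.085),'thick':((.466,.15),.01,.072,.019,.07),
'cs':((.594,.268),.01,.055,.024,.056),'cm':((.625,.1),.01,.045,.030,.046),'cl':((.571,-.256),.008,.033,.038,.034),'hub':((.415,-.306),.047,.056,.0185,.052)}
def run(cams,names=S):
    for n in cams:
        c=optics.read_camera(n); P,u,v=pts(c)
        for k in names:
            a,lo,hi,r,top=S[k]; d=np.hypot(P[:,0]-a[0],P[:,1]-a[1])
            near=P[d<r+.018]
            t=near[abs(near[:,2]-top)<.005]
            if k in('hub',): 
                t=t[np.hypot(*(t[:,:2]-a).T)<.024]
            # top extents
            s=near[(near[:,2]>lo)&(near[:,2]<hi-.008)]
            out=[n,k,len(t),'topmid',np.round((t[:,:2].min(0)+t[:,:2].max(0))/2,4) if len(t)>5 else None,'w',np.round(np.ptp(t[:,:2],axis=0),4) if len(t)>5 else None,'zt',np.round(np.percentile(near[:,2],97),4) if len(near) else None]
            if len(s)>20:
                if k[0]=='c':  # outer: keep farthest? just fit rim pts
                    q=t; rr=r-.0015
                else: q,rr=s,r
                if len(q)>10:
                    f=circ(q[:,:2],rr); out+=['fit',np.round(f.x,4),'res',np.round(np.median(abs(f.fun)),4),len(q)]
            print(*out)
E
python3 - <<'E'
from fit import *
run(['scene','side','wrist'])
E
```

```text
scene thin 66 topmid [ 0.4173 -0.307 ] w [0.0191 0.0183] zt 0.111 fit [ 0.4151 -0.3071] res 0.0008 126
scene mid 122 topmid [ 0.4569 -0.1562] w [0.0281 0.0274] zt 0.0884 fit [ 0.4551 -0.156 ] res 0.0006 190
scene thick 0 topmid None w None zt None
scene cs 118 topmid [0.5943 0.2684] w [0.0484 0.0482] zt 0.0575 fit [0.595 0.269] res 0.001 118
scene cm 94 topmid [0.6308 0.1057] w [0.0514 0.0567] zt 0.0471 fit [0.627  0.1036] res 0.001 94
scene cl 206 topmid [ 0.572  -0.2558] w [0.0769 0.0747] zt 0.0359 fit [ 0.5727 -0.2562] res 0.0008 206
scene hub 121 topmid [ 0.4181 -0.3071] w [0.0337 0.036 ] zt 0.11
side thin 102 topmid [ 0.4151 -0.31  ] w [0.018 0.019] zt 0.1094 fit [ 0.4154 -0.3087] res 0.0005 146
side mid 143 topmid [ 0.4551 -0.1585] w [0.028 0.029] zt 0.0866 fit [ 0.4553 -0.1572] res 0.0005 256
side thick 154 topmid [0.4669 0.1528] w [0.0349 0.0405] zt 0.0721 fit [0.4672 0.1538] res 0.0009 234
side cs 83 topmid [0.5926 0.2668] w [0.0463 0.0519] zt 0.0562 fit [0.5932 0.2673] res 0.0014 83
side cm 137 topmid [0.6264 0.1021] w [0.0595 0.0655] zt 0.0464 fit [0.6255 0.1016] res 0.0009 137
side cl 259 topmid [ 0.5714 -0.2584] w [0.0758 0.076 ] zt 0.0348 fit [ 0.5713 -0.2587] res 0.0008 259
side hub 186 topmid [ 0.4152 -0.3121] w [0.0352 0.0331] zt 0.1089
wrist thin 0 topmid None w None zt None
wrist mid 11 topmid [ 0.452  -0.1437] w [0.0078 0.003 ] zt 0.0753 fit [ 0.4546 -0.1577] res 0.0003 809
wrist thick 629 topmid [0.4728 0.1421] w [0.0263 0.0144] zt 0.0703 fit [0.4667 0.154 ] res 0.0003 1417
wrist cs 0 topmid None w None zt None
wrist cm 910 topmid [0.6257 0.1029] w [0.0593 0.0593] zt 0.0461 fit [0.6259 0.1028] res 0.0008 910
wrist cl 205 topmid [ 0.5722 -0.2248] w [0.0476 0.0124] zt 0.0332 fit [ 0.571  -0.2566] res 0.0005 205
wrist hub 0 topmid None w None zt None
```

Emit:
step_arm:
  series:
    - [[0,-3.7,4.4],[0,0,0],1]
    - [[0,-3.7,4.4],[0,0,0],1]
    - [[0,-3.7,4.4],[0,0,0],1]
    - [[0,-3.7,4.4],[0,0,0],1]
    - [[0,-3.7,4.4],[0,0,0],1]

```text
time: 2.42
tool_pos: [0.4888, -0.2214, 0.2316]
tool_rot: [0.5, 0.5, 0.5, -0.5]
contact_force: [0.2, -0.6, -0.3]
finger_gap: 0.0851
```

Emit:
step_arm:
  series:
    - [[0,-3.7,4.4],[0,0,0],1]
    - [[0,-3.7,4.4],[0,0,0],1]
    - [[0,0,0],[0,0,0],1]
    - [[0,0,0],[0,0,0],1]

```text
time: 2.92
tool_pos: [0.4164, -0.3077, 0.2314]
tool_rot: [0.5, 0.5, 0.5, -0.5]
contact_force: [0.3, 0.4, -1.1]
finger_gap: 0.0854
```

```bash
cat >> fit.py <<'E'
from scipy.spatial.transform import Rotation as R
def toolto(x,y,z):
    s=arm.sense(); q=s['tool_rot']; r=R.from_quat([q[1],q[2],q[3],q[0]]).as_matrix()
    # desired: tool x down, y=+X, z=-Y
    D=np.array([[0,1,0],[0,0,-1],[-1,0,0]]).astype(float)
    print('t',s['time'],'pos',np.round(s['tool_pos'],4),'shift_cm',np.round(100*r.T@(np.array([x,y,z])-s['tool_pos']),2),'rot',np.round(R.from_matrix(r.T@D).as_rotvec(),4),'F',np.round(s['contact_force'],1),'gap',round(s['finger_gap'],4), 'q',np.round(s['q'],2))
E
python3 - <<'E'
from fit import *
toolto(.4155,-.308,.23)
save('wrist','w1.png')
run(['wrist'],['thin','cl','mid'])
c=optics.read_camera('wrist')
for t in ['thin_pin','wheel_mid']:
    for r in models.outline_of('wrist',t): print(t,r['conf'],r['box'])
E
```

```text
t 2.925 pos [ 0.4164 -0.3077  0.2314] shift_cm [ 0.14 -0.09  0.03] rot [-0.0003 -0.0003 -0.0006] F [ 0.3  0.4 -1.1] gap 0.0854 q [ 0.49  0.34  0.08  1.85 -0.03  0.95  0.58]
wrist thin 527 topmid [ 0.4148 -0.3087] w [0.0191 0.0199] zt 0.3222 fit [ 0.4146 -0.3091] res 0.0001 229
wrist cl 1153 topmid [ 0.5708 -0.2577] w [0.0758 0.0756] zt 0.034 fit [ 0.5702 -0.2576] res 0.0008 1153
wrist mid 416 topmid [ 0.4547 -0.1671] w [0.0261 0.01  ] zt 0.0852 fit [ 0.455  -0.1573] res 0.0002 643
thin_pin 0.8 [267.5, 181.0, 293.2, 220.0]
thin_pin 0.68 [109.7, 162.5, 171.6, 203.9]
thin_pin 0.57 [90.6, 210.9, 154.9, 256.2]
wheel_mid 0.93 [227.0, 129.7, 332.4, 237.6]
```

View image.

View pics/w1.png

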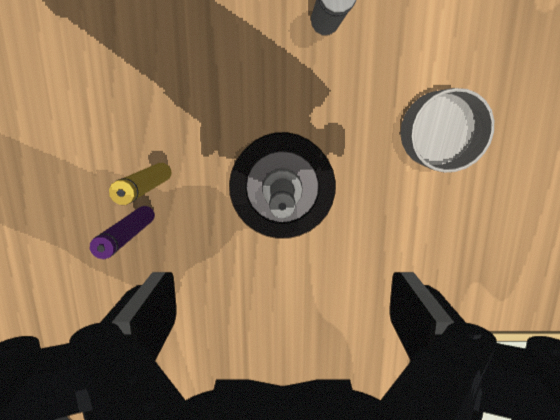

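Emit:
step_arm:
  series:
    - [[4,-0.14,0.1],[0,0,0],1]
    - [[4,0,0],[0,0,0],1]
    - [[4,0,0],[0,0,0],1]
    - [[0,0,0],[0,0,0],1]

```text
time: 3.68
tool_pos: [0.4136, -0.3074, 0.1092]
tool_rot: [0.498, 0.499, 0.502, -0.5]
contact_force: [-1.0, 0.0, -0.1]
finger_gap: 0.0857
```

Run:
```python
from fit import *
toolto(.415,-.3087,.068)
save('wrist','w2.png')
save('side','s2.png')
```

```text
t 3.675 pos [ 0.4136 -0.3074  0.1092] shift_cm [4.12 0.16 0.14] rot [ 0.0013 -0.003   0.0045] F [-1.   0.  -0.1] gap 0.0857 q [ 0.51  0.5   0.06  2.   -0.05  0.65  0.6 ]
```

View pics/w2.png

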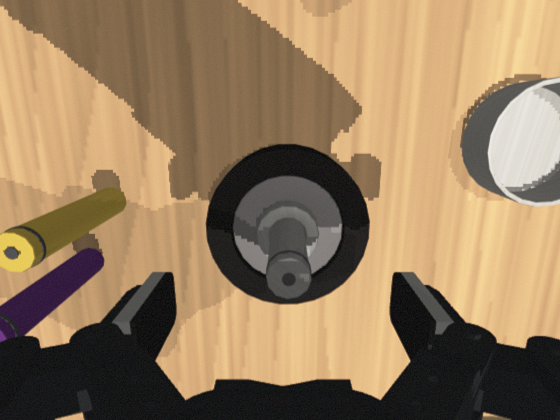

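The thin pin's top sits centred between the fingers, at about (288,279), and the yellow pin is clear of the left finger. Now I'll descend.

Emit:
step_arm:
  series:
    - [[2,0.14,0.13],[0,0,0.004],1]
    - [[2.1,0,0],[0,0,0],1]
    - [[0,0,0],[0,0,0],1]
    - [[0,0,0],[0,0,0],1]

```text
time: 4.28
tool_pos: [0.4169, -0.3108, 0.0719]
tool_rot: [0.502, 0.501, 0.498, -0.499]
contact_force: [0.1, 1.0, 0.3]
finger_gap: 0.0854
```

Run:
```python
from fit import *
toolto(.415,-.3087,.068)
```

```text
t 4.275 pos [ 0.4169 -0.3108  0.0719] shift_cm [ 0.39 -0.2  -0.21] rot [ 0.0001  0.0012 -0.0058] F [0.1 1.  0.3] gap 0.0854 q [ 0.52  0.56  0.05  2.03 -0.05  0.55  0.61]
```

Emit:
step_arm:
  series:
    - [[0.2,0,0],[0,0,0],1]
    - [[0,0,0],[0,0,0],1]

```text
time: 4.53
tool_pos: [0.4163, -0.3104, 0.0688]
tool_rot: [0.501, 0.501, 0.499, -0.499]
contact_force: [0.9, -0.8, -0.2]
finger_gap: 0.0852
```

Run:
```python
from fit import *
toolto(.415,-.3087,.068)
save('wrist','w3.png')
toolto(.415,-.3087,.068)
```

```text
t 4.525 pos [ 0.4163 -0.3104  0.0688] shift_cm [ 0.08 -0.13 -0.17] rot [ 0.0001  0.0004 -0.0047] F [ 0.9 -0.8 -0.2] gap 0.0852 q [ 0.52  0.56  0.05  2.04 -0.05  0.54  0.61]
t 4.575 pos [ 0.4163 -0.3104  0.0687] shift_cm [ 0.07 -0.13 -0.17] rot [ 0.0001  0.0003 -0.0044] F [-0.3 -0.9 -0.3] gap 0.0854 q [ 0.52  0.56  0.05  2.04 -0.05  0.54  0.61]
```

View pics/w3.png

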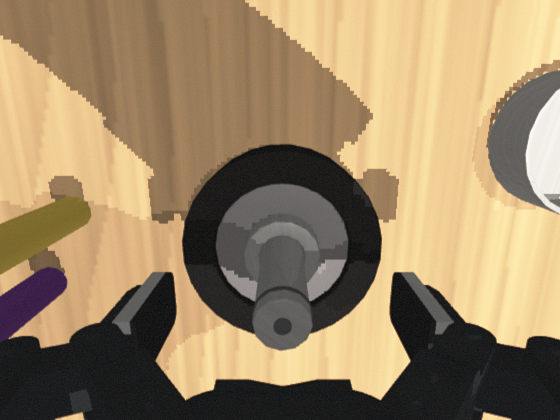

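Emit:
step_arm:
  series:
    - [[0,-0.12,-0.17],[0,0,-0.004],1]
    - [[0,0,0],[0,0,0],1]
    - [[0,0,0],[0,0,0],1]

```text
time: 4.95
tool_pos: [0.4149, -0.3086, 0.0683]
tool_rot: [0.5, 0.5, 0.5, -0.5]
contact_force: [-0.2, 0.2, 0.0]
finger_gap: 0.0854
```

Run:
```python
from fit import *
toolto(.415,-.3087,.068)
run(['wrist'],['thin'])
```

```text
t 4.95 pos [ 0.4149 -0.3086  0.0683] shift_cm [0.03 0.01 0.01] rot [0.     0.     0.0001] F [-0.2  0.2  0. ] gap 0.0854 q [ 0.51  0.56  0.05  2.04 -0.05  0.54  0.6 ]
wrist thin 2776 topmid [ 0.4146 -0.3083] w [0.0199 0.0202] zt 0.1581 fit [ 0.4146 -0.309 ] res 0.0002 2181
```

Aligned; closing.

Emit:
step_arm:
  series:
    - [[0,0,0],[0,0,0],0.3]
    - [[0,0,0],[0,0,0],0.1]
    - [[0,0,0],[0,0,0],0]
    - [[0,0,0],[0,0,0],0]
    - [[0,0,0],[0,0,0],0]
  squeeze: 50

```text
time: 5.62
tool_pos: [0.4151, -0.3086, 0.0684]
tool_rot: [0.5, 0.5, 0.5, -0.5]
contact_force: [0.8, 0.2, 1.2]
finger_gap: 0.0187
```

Emit:
step_arm:
  series:
    - [[0,0,0],[0,0,0],0]
    - [[0,0,0],[0,0,0],0]

```text
time: 5.88
tool_pos: [0.4151, -0.3086, 0.0684]
tool_rot: [0.5, 0.5, 0.5, -0.5]
contact_force: [0.5, -0.4, 2.5]
finger_gap: 0.0187
```

Run:
```python
from fit import *
toolto(.415,-.3087,.068)
save('wrist','w4.png')
```

```text
t 5.875 pos [ 0.4151 -0.3086  0.0684] shift_cm [ 0.04 -0.01  0.01] rot [ 0.0001  0.0001 -0.0004] F [ 0.5 -0.4  2.5] gap 0.0187 q [ 0.51  0.56  0.05  2.04 -0.05  0.54  0.6 ]
```

View pics/w4.png

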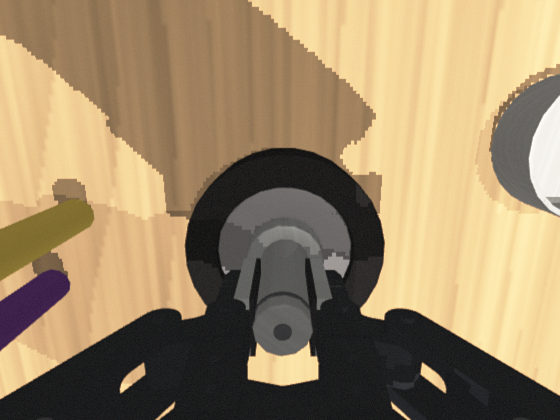

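The pin is between the pads with its top at about (283,332), and the gap of 19 mm matches it. I'll lift straight up.

Emit:
step_arm:
  series:
    - [[-0.5,0,0],[0,0,0],0]
    - [[-0.7,0,0],[0,0,0],0]
    - [[-0.8,0,0],[0,0,0],0]

```text
time: 6.3
tool_pos: [0.4146, -0.3085, 0.0887]
tool_rot: [0.5, 0.5, 0.5, -0.5]
contact_force: [0.1, -0.9, -2.8]
finger_gap: 0.0189
```

Run:
```python
from fit import *
toolto(.415,-.3087,.0884)
```

```text
t 6.3 pos [ 0.4146 -0.3085  0.0887] shift_cm [0.03 0.04 0.02] rot [-0.0001 -0.0002  0.0005] F [ 0.1 -0.9 -2.8] gap 0.0189 q [ 0.51  0.53  0.06  2.02 -0.05  0.59  0.6 ]
```

Emit:
step_arm:
  series:
    - [[-1,0.03,0],[0,0,0],0]
    - [[-1,0,0],[0,0,0],0]
    - [[-1,0,0],[0,0,0],0]
    - [[-2,0,0],[0,0,0],0]
    - [[-3,0,0],[0,0,0],0]

```text
time: 6.92
tool_pos: [0.4146, -0.3082, 0.1688]
tool_rot: [0.499, 0.5, 0.501, -0.5]
contact_force: [1.0, -0.3, -3.6]
finger_gap: 0.0191
```

Emit:
step_arm:
  series:
    - [[-3,0,0],[0,0,0],0]
    - [[0,0,0],[0,0,0],0]
    - [[0,0,0],[0,0,0],0]

```text
time: 7.3
tool_pos: [0.4147, -0.3082, 0.1978]
tool_rot: [0.5, 0.5, 0.5, -0.5]
contact_force: [0.1, 0.1, -3.1]
finger_gap: 0.0185
```

Run:
```python
from fit import *
toolto(.594,.268,.2)
save('wrist','w5.png');save('side','s5.png')
```

```text
t 7.3 pos [ 0.4147 -0.3082  0.1978] shift_cm [ -0.21  17.93 -57.62] rot [ 0.0001 -0.0005  0.0007] F [ 0.1  0.1 -3.1] gap 0.0185 q [ 0.49  0.38  0.08  1.9  -0.04  0.86  0.59]
```

View pics/s5.png

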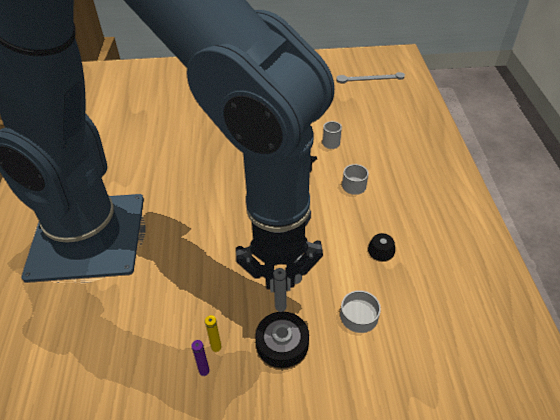

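View pics/w5.png

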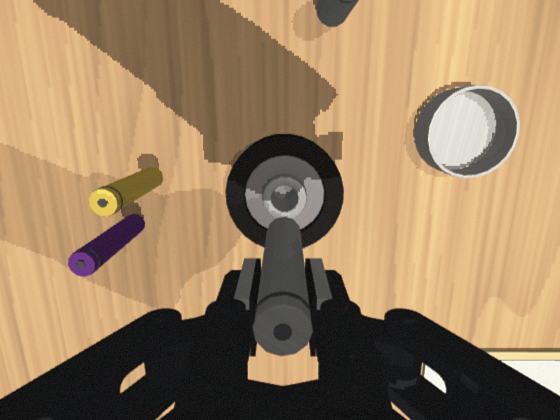

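The pin is out, upright and held, with the bore showing empty at (284,196) in the wrist view. Now I'll carry it to the small cup.

Emit:
step_arm:
  series:
    - [[0,0.8,-2.4],[0,0,0],0]
    - [[0,1.5,-4.8],[0,0,0],0]
    - [[0,1.5,-4.8],[0,0,0],0]
    - [[0,1.5,-4.8],[0,0,0],0]
    - [[0,1.5,-4.8],[0,0,0],0]

```text
time: 8.02
tool_pos: [0.4831, -0.091, 0.1974]
tool_rot: [-0.5, -0.5, -0.5, 0.5]
contact_force: [-0.4, 0.2, -3.1]
finger_gap: 0.0191
```

Emit:
step_arm:
  series:
    - [[0,1.5,-4.8],[0,0,0],0]
    - [[0,1.5,-4.8],[0,0,0],0]
    - [[0,1.5,-4.8],[0,0,0],0]
    - [[0,1.5,-4.8],[0,0,0],0]
    - [[0,1.5,-4.8],[0,0,0],0]

```text
time: 8.65
tool_pos: [0.558, 0.1488, 0.1971]
tool_rot: [-0.5, -0.499, -0.5, 0.501]
contact_force: [1.0, -0.8, -2.1]
finger_gap: 0.0187
```

Emit:
step_arm:
  series:
    - [[0,1.5,-4.8],[0,0,0],0]
    - [[0,1.5,-4.8],[0,0,0],0]
    - [[0,0.6,-2.4],[0,0,0],0]
    - [[0,0,0],[0,0,0],0]
    - [[0,0,0],[0,0,0],0]

```text
time: 9.28
tool_pos: [0.5938, 0.2661, 0.1972]
tool_rot: [-0.5, -0.499, -0.5, 0.501]
contact_force: [-0.7, -1.0, -2.1]
finger_gap: 0.019
```

Run:
```python
from fit import *
toolto(.594,.268,.065)
run(['wrist','scene','side'],['cs','cm'])
save('wrist','w6.png');
```

```text
t 9.275 pos [0.5938 0.2661 0.1972] shift_cm [13.22  0.04 -0.21] rot [-0.0007  0.0018  0.0017] F [-0.7 -1.  -2.1] gap 0.019 q [-0.48  0.57 -0.02  1.55  0.01  1.03 -0.5 ]
wrist cs 645 topmid [0.5933 0.2698] w [0.0468 0.0453] zt 0.2856 fit [0.5932 0.2689] res 0.0008 645
wrist cm 140 topmid [0.6056 0.0949] w [0.0189 0.0336] zt 0.0461 fit [0.6255 0.1045] res 0.0007 140
scene cs 130 topmid [0.595 0.269] w [0.0491 0.0464] zt 0.6063 fit [0.5952 0.2686] res 0.001 130
scene cm 155 topmid [0.6271 0.1031] w [0.0596 0.058 ] zt 0.0479 fit [0.6273 0.1036] res 0.0008 155
side cs 90 topmid [0.5927 0.2673] w [0.0464 0.0507] zt 0.3781 fit [0.593  0.2668] res 0.0013 90
side cm 142 topmid [0.6252 0.1018] w [0.0586 0.061 ] zt 0.0468 fit [0.6255 0.1013] res 0.0009 142
```

View pics/w6.png

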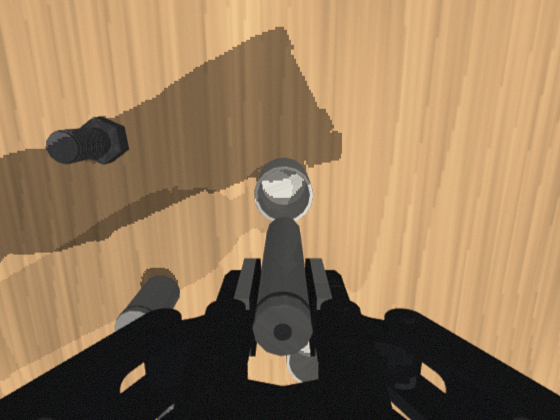

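The cup rim is at about (284,190), straight ahead of the pin, with the bolt far left at (90,143). Now I'll lower.

Emit:
step_arm:
  series:
    - [[1.5,0.03,-0.24],[0,0,0.002],0]
    - [[3,0,0],[0,0,0],0]
    - [[2,0,0],[0,0,0],0]
    - [[0,0,0],[0,0,0],0]
    - [[0,0,0],[0,0,0],0]

```text
time: 10.1
tool_pos: [0.5949, 0.2699, 0.1337]
tool_rot: [0.501, 0.501, 0.499, -0.499]
contact_force: [0.7, 0.2, -2.9]
finger_gap: 0.0188
```

Run:
```python
from fit import *
toolto(.594,.2685,.066)
run(['wrist'],['cs'])
save('wrist','w7.png');
```

```text
t 10.1 pos [0.5949 0.2699 0.1337] shift_cm [ 6.77 -0.11  0.14] rot [-0.0001 -0.0003 -0.0026] F [ 0.7  0.2 -2.9] gap 0.0188 q [-0.49  0.63 -0.02  1.62  0.02  0.89 -0.51]
wrist cs 945 topmid [0.5934 0.2709] w [0.0475 0.0432] zt 0.222 fit [0.5932 0.269 ] res 0.0008 945
```

View pics/w7.png

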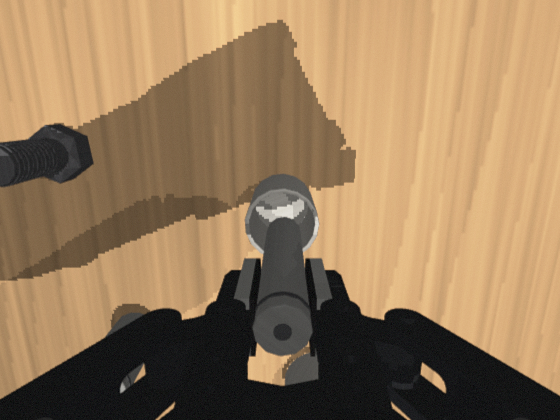

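Emit:
step_arm:
  series:
    - [[1,-0.12,0.12],[0,0,-0.002],0]
    - [[1.5,0,0],[0,0,0],0]
    - [[1.5,0,0],[0,0,0],0]
    - [[0,0,0],[0,0,0],0]

```text
time: 10.7
tool_pos: [0.5923, 0.2681, 0.0913]
tool_rot: [-0.5, -0.499, -0.5, 0.501]
contact_force: [-0.4, -0.2, -2.0]
finger_gap: 0.0186
```

Run:
```python
from fit import *
toolto(.594,.2685,.066)
save('wrist','w8.png');save('side','s8.png')
```

```text
t 10.7 pos [0.5923 0.2681 0.0913] shift_cm [ 2.52  0.18 -0.04] rot [0.     0.0015 0.003 ] F [-0.4 -0.2 -2. ] gap 0.0186 q [-0.48  0.68 -0.02  1.66  0.02  0.81 -0.51]
```

View pics/w8.png

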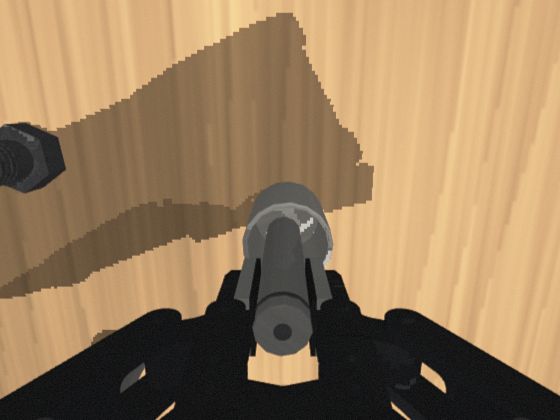

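The pin is now inside the rim (about (287,235)). Lowering the last 2.5 cm.

Emit:
step_arm:
  series:
    - [[1,0.15,0],[0,0,0.002],0]
    - [[1,0,0],[0,0,0],0]
    - [[0.3,0,0],[0,0,0],0]
    - [[0,0,0],[0,0,0],0]
    - [[0,0,0],[0,0,0],0]

```text
time: 11.42
tool_pos: [0.5951, 0.2687, 0.0705]
tool_rot: [0.501, 0.501, 0.499, -0.499]
contact_force: [-0.6, 0.5, -3.3]
finger_gap: 0.019
```

Run:
```python
from fit import *
toolto(.594,.2685,.066)
```

```text
t 11.425 pos [0.5951 0.2687 0.0705] shift_cm [ 0.45 -0.11  0.02] rot [-0.     -0.0002 -0.0024] F [-0.6  0.5 -3.3] gap 0.019 q [-0.48  0.7  -0.02  1.67  0.02  0.76 -0.51]
```

Emit:
step_arm:
  series:
    - [[0.3,-0.1,0],[0,0,-0.002],0]
    - [[0.2,0,0],[0,0,0],0]
    - [[0,0,0],[0,0,0],0]
    - [[0,0,0],[0,0,0],0]

```text
time: 11.92
tool_pos: [0.594, 0.2686, 0.0653]
tool_rot: [0.5, 0.5, 0.5, -0.5]
contact_force: [-0.6, 0.6, -3.4]
finger_gap: 0.0187
```

Run:
```python
from fit import *
toolto(.594,.2685,.066)
```

```text
t 11.925 pos [0.594  0.2686 0.0653] shift_cm [-0.07 -0.    0.01] rot [-0. -0. -0.] F [-0.6  0.6 -3.4] gap 0.0187 q [-0.48  0.71 -0.02  1.68  0.02  0.75 -0.51]
```

Emit:
step_arm:
  series:
    - [[0,0,0],[0,0,0],0.3]
    - [[0,0,0],[0,0,0],0.5]
    - [[0,0,0],[0,0,0],0.8]
    - [[0,0,0],[0,0,0],1]
    - [[0,0,0],[0,0,0],1]

```text
time: 12.55
tool_pos: [0.594, 0.2686, 0.0653]
tool_rot: [0.5, 0.5, 0.5, -0.5]
contact_force: [-0.6, 0.0, 0.0]
finger_gap: 0.0854
```

Emit:
step_arm:
  series:
    - [[-1,0,0],[0,0,0],1]
    - [[-4,0,0],[0,0,0],1]
    - [[-5,0,0],[0,0,0],1]
    - [[-3,0,0],[0,0,0],1]
    - [[0,0,0],[0,0,0],1]

```text
time: 13.18
tool_pos: [0.5954, 0.2692, 0.1989]
tool_rot: [0.501, 0.502, 0.499, -0.498]
contact_force: [0.3, -0.8, 0.1]
finger_gap: 0.0851
```

Run:
```python
from fit import *
toolto(.455,-.157,.2)
save('wrist','w9.png');save('side','s9.png')
```

```text
t 13.175 pos [0.5954 0.2692 0.1989] shift_cm [ -0.29 -14.03  42.63] rot [-0.0002 -0.0027 -0.0051] F [ 0.3 -0.8  0.1] gap 0.0851 q [-0.49  0.57 -0.02  1.55  0.01  1.02 -0.51]
```

View pics/w9.png

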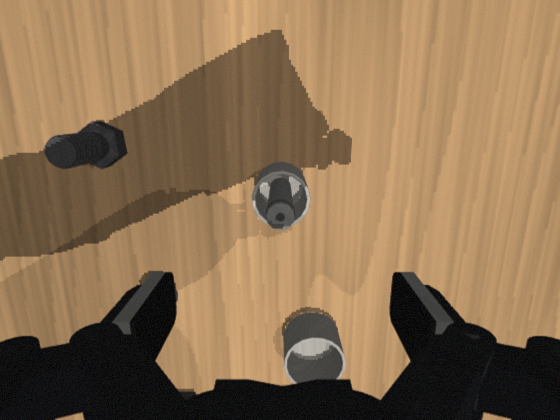

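View pics/s9.png

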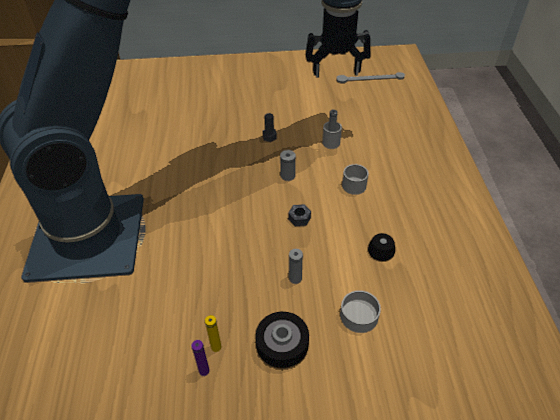

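The thin pin stands in the small cup (wrist view (281,213), side view (333,118)). Next I'll go to the mid pin.

Emit:
step_arm:
  series:
    - [[0,-1.55,4.7],[0,0,-0.003],1]
    - [[0,-1.55,4.7],[0,0,0],1]
    - [[0,-1.55,4.7],[0,0,0],1]
    - [[0,-1.55,4.7],[0,0,0],1]
    - [[0,-1.55,4.7],[0,0,0],1]

```text
time: 13.9
tool_pos: [0.5151, 0.032, 0.1945]
tool_rot: [-0.499, -0.499, -0.501, 0.501]
contact_force: [0.1, -0.3, 0.8]
finger_gap: 0.0852
```

Emit:
step_arm:
  series:
    - [[0,-1.55,4.7],[0,0,0],1]
    - [[0,-1.55,4.7],[0,0,0],1]
    - [[0,-1.55,4.7],[0,0,0],1]
    - [[0,-1.6,5],[0,0,0],1]
    - [[0,0,0],[0,0,0],1]

```text
time: 14.52
tool_pos: [0.4515, -0.1614, 0.1948]
tool_rot: [-0.497, -0.5, -0.499, 0.503]
contact_force: [-0.6, 1.2, 0.1]
finger_gap: 0.0854
```

Emit:
step_arm:
  series:
    - [[0,0,0],[0,0,0],1]

```text
time: 14.65
tool_pos: [0.4536, -0.1569, 0.195]
tool_rot: [0.499, 0.499, 0.501, -0.501]
contact_force: [-0.1, 1.0, -0.1]
finger_gap: 0.0854
```

Run:
```python
from fit import *
toolto(.455,-.157,.048)
run(['wrist'],['mid'])
save('wrist','w10.png')
```

```text
t 14.65 pos [ 0.4536 -0.1569  0.195 ] shift_cm [14.7   0.2   0.02] rot [-0.0003 -0.0008  0.0043] F [-0.1  1.  -0.1] gap 0.0854 q [ 0.21  0.33  0.03  1.98 -0.01  0.83  0.25]
wrist mid 1112 topmid [ 0.4546 -0.157 ] w [0.0269 0.0273] zt 0.2856 fit [ 0.4548 -0.1578] res 0.0001 485
```

View pics/w10.png

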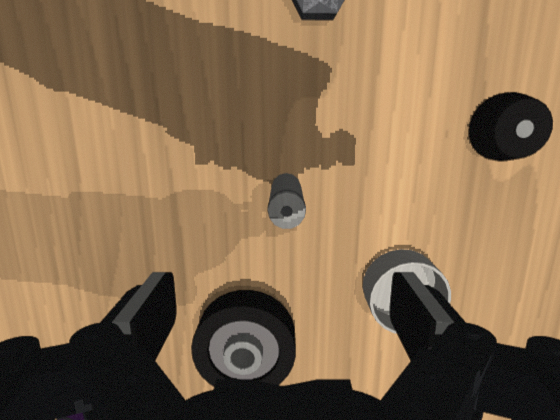

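The mid pin is centred between the fingers (top at (287,211)) and its neighbours are clear. Descending.

Emit:
step_arm:
  series:
    - [[4,0.15,0.06],[0,0,0.004],1]
    - [[4,0,0],[0,0,0],1]
    - [[2,0,0],[0,0,0],1]
    - [[0,0,0],[0,0,0],1]
    - [[0,0,0],[0,0,0],1]

```text
time: 15.38
tool_pos: [0.456, -0.1575, 0.0963]
tool_rot: [0.501, 0.5, 0.5, -0.499]
contact_force: [0.5, -0.2, 0.1]
finger_gap: 0.0855
```

Run:
```python
from fit import *
toolto(.455,-.1575,.048)
run(['wrist'],['mid'])
```

```text
t 15.375 pos [ 0.456  -0.1575  0.0963] shift_cm [ 4.83 -0.11  0.  ] rot [ 0.0012  0.     -0.0017] F [ 0.5 -0.2  0.1] gap 0.0855 q [ 0.22  0.48  0.02  2.1  -0.02  0.56  0.26]
wrist mid 2680 topmid [ 0.4548 -0.1574] w [0.0275 0.0283] zt 0.1866 fit [ 0.4548 -0.1578] res 0.0002 1563
```

Emit:
step_arm:
  series:
    - [[2,-0.12,0],[0,0,-0.001],1]
    - [[2,0,0],[0,0,0],1]
    - [[0.7,0,0],[0,0,0],1]
    - [[0,0,0],[0,0,0],1]
    - [[0,0,0],[0,0,0],1]

```text
time: 16.05
tool_pos: [0.4547, -0.1581, 0.0494]
tool_rot: [0.5, 0.5, 0.5, -0.5]
contact_force: [0.3, -0.8, 0.6]
finger_gap: 0.085
```

Run:
```python
from fit import *
toolto(.455,-.1575,.048)
save('wrist','w11.png')
```

```text
t 16.05 pos [ 0.4547 -0.1581  0.0494] shift_cm [ 0.14  0.03 -0.06] rot [-0.      0.0003 -0.0011] F [ 0.3 -0.8  0.6] gap 0.085 q [ 0.23  0.56  0.02  2.14 -0.02  0.44  0.26]
```

View pics/w11.png

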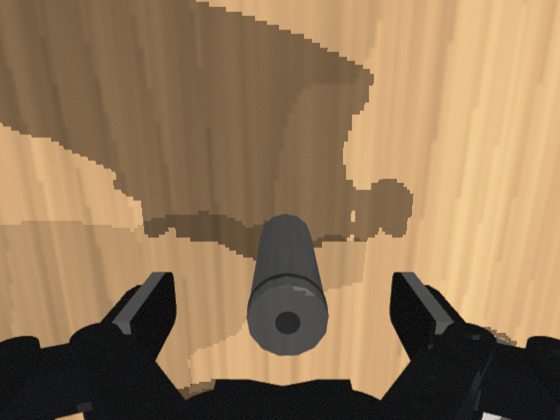

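Centred; grip at 60 N.

Emit:
step_arm:
  series:
    - [[0,0,-0.05],[0,0,-0.001],0.5]
    - [[0,0,0],[0,0,0],0.2]
    - [[0,0,0],[0,0,0],0]
    - [[0,0,0],[0,0,0],0]
    - [[0,0,0],[0,0,0],0]
  squeeze: 60

```text
time: 16.73
tool_pos: [0.4546, -0.1575, 0.0489]
tool_rot: [-0.5, -0.5, -0.5, 0.5]
contact_force: [0.7, 0.6, 4.1]
finger_gap: 0.0267
```

Emit:
step_arm:
  series:
    - [[0,0,0],[0,0,0],0]
    - [[-1,0,0],[0,0,0],0]
    - [[-3,0,0],[0,0,0],0]
    - [[-4,0,0],[0,0,0],0]
    - [[-3,0,0],[0,0,0],0]

```text
time: 17.35
tool_pos: [0.4535, -0.1574, 0.1601]
tool_rot: [0.499, 0.5, 0.5, -0.5]
contact_force: [-0.0, -0.2, -3.5]
finger_gap: 0.0267
```

Emit:
step_arm:
  series:
    - [[0,0,0],[0,0,0],0]
    - [[0,0,0],[0,0,0],0]

```text
time: 17.6
tool_pos: [0.4534, -0.1573, 0.1579]
tool_rot: [0.499, 0.499, 0.501, -0.501]
contact_force: [-0.3, -0.5, -5.1]
finger_gap: 0.0268
```

Run:
```python
from fit import *
toolto(.626,.1027,.16)
save('wrist','w12.png')
```

```text
t 17.6 pos [ 0.4534 -0.1573  0.1579] shift_cm [ -0.24  17.26 -25.99] rot [ 0.     -0.0004  0.0026] F [-0.3 -0.5 -5.1] gap 0.0268 q [ 0.21  0.38  0.03  2.03 -0.02  0.73  0.26]
```

View pics/w12.png

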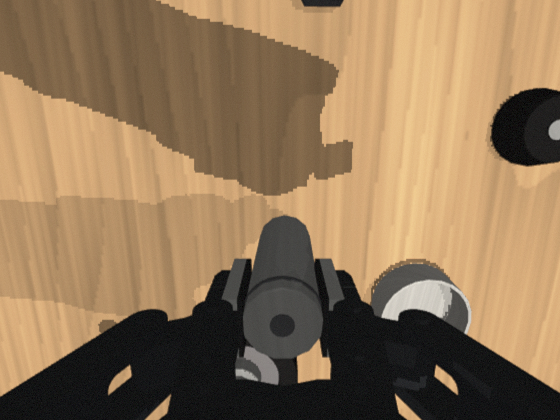

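The mid pin is held upright. Moving to the medium cup.

Emit:
step_arm:
  series:
    - [[0,1.8,-2.7],[0,0,0.002],0]
    - [[0,2.6,-4],[0,0,0],0]
    - [[0,2.6,-4],[0,0,0],0]
    - [[0,2.6,-4],[0,0,0],0]
    - [[0,2.6,-4],[0,0,0],0]

```text
time: 18.27
tool_pos: [0.5761, 0.0307, 0.157]
tool_rot: [-0.5, -0.499, -0.5, 0.501]
contact_force: [0.7, -1.1, -4.7]
finger_gap: 0.0264
```

Emit:
step_arm:
  series:
    - [[0,2.6,-4],[0,0,0],0]
    - [[0,2.4,-3.3],[0,0,0],0]
    - [[0,0,0],[0,0,0],0]
    - [[0,0,0],[0,0,0],0]
    - [[0,0,0],[0,0,0],0]

```text
time: 18.9
tool_pos: [0.6256, 0.101, 0.1581]
tool_rot: [-0.5, -0.5, -0.499, 0.501]
contact_force: [0.3, -0.0, -3.6]
finger_gap: 0.027
```

Run:
```python
from fit import *
toolto(.626,.1027,.055)
run(['wrist'],['cm'])
save('wrist','w13.png')
```

```text
t 18.9 pos [0.6256 0.101  0.1581] shift_cm [10.31  0.05 -0.18] rot [-0.0016  0.001   0.0006] F [ 0.3 -0.  -3.6] gap 0.027 q [-0.25  0.58  0.02  1.65 -0.02  0.92 -0.22]
wrist cm 893 topmid [0.6255 0.1067] w [0.059  0.0526] zt 0.246 fit [0.6254 0.1033] res 0.0009 893
```

View pics/w13.png

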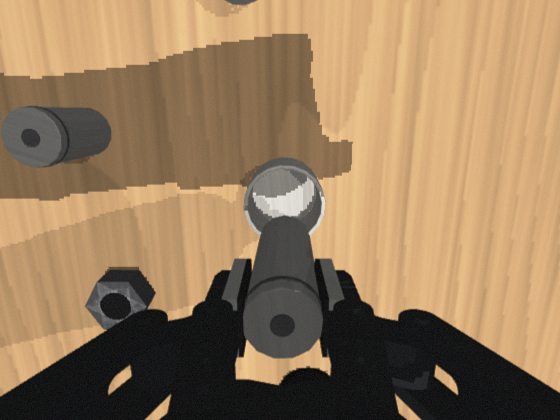

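The cup is at (284,197), directly under the pin. Lowering.

Emit:
step_arm:
  series:
    - [[2,0.03,-0.2],[0,0,0.0],0]
    - [[2,0,0],[0,0,0],0]
    - [[1,0,0],[0,0,0],0]
    - [[0,0,0],[0,0,0],0]
    - [[0,0,0],[0,0,0],0]

```text
time: 19.62
tool_pos: [0.6272, 0.1044, 0.1096]
tool_rot: [0.5, 0.501, 0.499, -0.499]
contact_force: [0.9, -0.6, -3.8]
finger_gap: 0.0267
```

Run:
```python
from fit import *
toolto(.626,.103,.0545)
save('wrist','w14.png')
```

```text
t 19.625 pos [0.6272 0.1044 0.1096] shift_cm [ 5.51 -0.13  0.14] rot [-0.0003 -0.0002 -0.0022] F [ 0.9 -0.6 -3.8] gap 0.0267 q [-0.25  0.64  0.02  1.69 -0.02  0.81 -0.22]
```

View pics/w14.png

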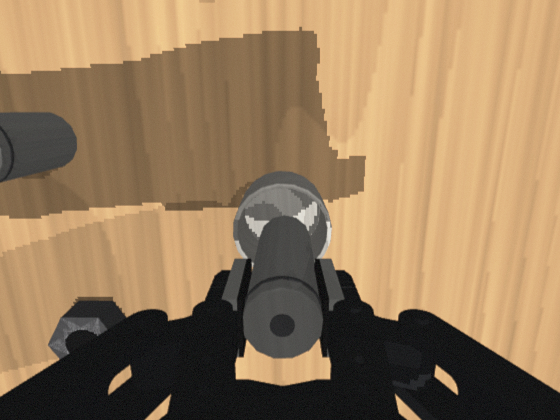

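Emit:
step_arm:
  series:
    - [[1.5,-0.12,0.12],[0,0,-0.002],0]
    - [[1.5,0,0],[0,0,0],0]
    - [[1.5,0,0],[0,0,0],0]
    - [[0.7,0,0],[0,0,0],0]
    - [[0,0,0],[0,0,0],0]

```text
time: 20.3
tool_pos: [0.625, 0.1033, 0.0559]
tool_rot: [-0.5, -0.499, -0.501, 0.501]
contact_force: [-0.3, 0.1, -3.6]
finger_gap: 0.0266
```

Emit:
step_arm:
  series:
    - [[0,0,0],[0,0,0],0]
    - [[0,0,0],[0,0,0],0]

```text
time: 20.55
tool_pos: [0.6258, 0.1034, 0.0573]
tool_rot: [0.5, 0.5, 0.5, -0.5]
contact_force: [-0.3, -0.4, -4.1]
finger_gap: 0.0269
```

Run:
```python
from fit import *
toolto(.626,.103,.0545)
```

```text
t 20.55 pos [0.6258 0.1034 0.0573] shift_cm [0.28 0.02 0.04] rot [-0.     -0.0002  0.    ] F [-0.3 -0.4 -4.1] gap 0.0269 q [-0.25  0.7   0.02  1.73 -0.02  0.71 -0.22]
```

Emit:
step_arm:
  series:
    - [[0.3,0,0.03],[0,0,0],0]
    - [[0,0,0],[0,0,0],0]
    - [[0,0,0],[0,0,0],0]

```text
time: 20.92
tool_pos: [0.6254, 0.103, 0.0538]
tool_rot: [-0.5, -0.5, -0.5, 0.5]
contact_force: [-0.0, -0.3, -4.5]
finger_gap: 0.0265
```

Emit:
step_arm:
  series:
    - [[0,0,0],[0,0,0],0.4]
    - [[0,0,0],[0,0,0],0.6]
    - [[0,0,0],[0,0,0],0.8]
    - [[0,0,0],[0,0,0],1]
    - [[0,0,0],[0,0,0],1]

```text
time: 21.55
tool_pos: [0.6255, 0.103, 0.0538]
tool_rot: [0.5, 0.5, 0.5, -0.5]
contact_force: [1.1, -0.9, -0.5]
finger_gap: 0.0853
```

Emit:
step_arm:
  series:
    - [[-1,0,0],[0,0,0],1]
    - [[-4,0,0],[0,0,0],1]
    - [[-5,0,0],[0,0,0],1]
    - [[-4,0,0],[0,0,0],1]
    - [[0,0,0],[0,0,0],1]

```text
time: 22.18
tool_pos: [0.6275, 0.1032, 0.1981]
tool_rot: [0.501, 0.502, 0.499, -0.498]
contact_force: [0.2, 0.3, -0.6]
finger_gap: 0.0854
```

Run:
```python
from fit import *
toolto(.4668,.1539,.2)
save('wrist','w15.png');save('side','s15.png')
```

```text
t 22.175 pos [0.6275 0.1032 0.1981] shift_cm [ -0.27 -16.07  -5.06] rot [-0.0003 -0.0015 -0.0059] F [ 0.2  0.3 -0.6] gap 0.0854 q [-0.25  0.54  0.03  1.6  -0.02  0.99 -0.22]
```

View pics/w15.png

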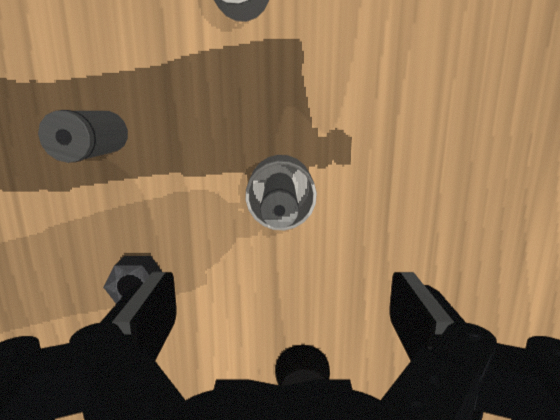

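View pics/s15.png

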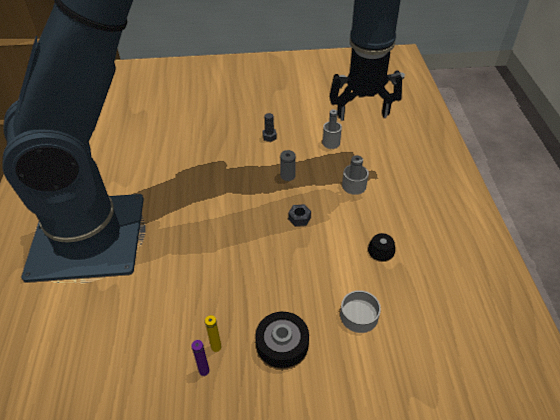

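The mid pin stands in the medium cup (wrist view (281,207), side view (357,163)). Next is the thick pin.

Emit:
step_arm:
  series:
    - [[0,-4,-1.3],[0,0,-0.003],1]
    - [[0,-4,-1.3],[0,0,0],1]
    - [[0,-4,-1.3],[0,0,0],1]
    - [[0,-4,-1.2],[0,0,0],1]
    - [[0,0,0],[0,0,0],1]

```text
time: 22.9
tool_pos: [0.4622, 0.1547, 0.1935]
tool_rot: [0.499, 0.497, 0.502, -0.501]
contact_force: [-0.1, -0.2, -0.4]
finger_gap: 0.0854
```

Emit:
step_arm:
  series:
    - [[0,0,0],[0,0,0],1]

```text
time: 23.02
tool_pos: [0.4658, 0.1538, 0.1938]
tool_rot: [-0.499, -0.499, -0.501, 0.501]
contact_force: [0.1, -0.6, -0.7]
finger_gap: 0.0853
```

Run:
```python
from fit import *
toolto(.4668,.1539,.036)
run(['wrist'],['thick'])
save('wrist','w16.png')
```

```text
t 23.025 pos [0.4658 0.1538 0.1938] shift_cm [15.78  0.17 -0.02] rot [0.0001 0.0005 0.0045] F [ 0.1 -0.6 -0.7] gap 0.0853 q [-0.42  0.35  0.01  1.96 -0.01  0.84 -0.41]
wrist thick 1869 topmid [0.4669 0.154 ] w [0.0373 0.0373] zt 0.2844 fit [0.4668 0.1535] res 0.0001 415
```

View pics/w16.png

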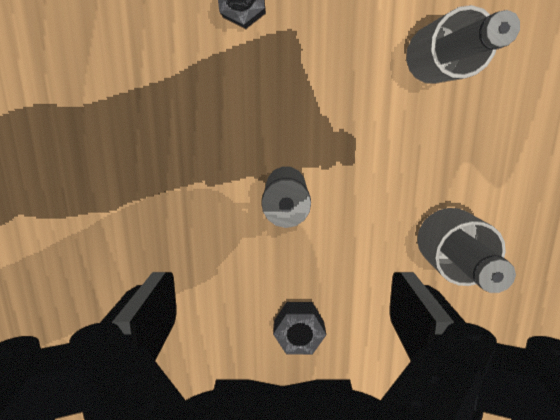

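The thick pin is centred (286,203). Descending.

Emit:
step_arm:
  series:
    - [[4,0.1,0],[0,0,0.003],1]
    - [[4,0,0],[0,0,0],1]
    - [[4,0,0],[0,0,0],1]
    - [[0,0,0],[0,0,0],1]
    - [[0,0,0],[0,0,0],1]

```text
time: 23.75
tool_pos: [0.4672, 0.1539, 0.0751]
tool_rot: [-0.5, -0.5, -0.5, 0.5]
contact_force: [0.1, -0.2, 0.4]
finger_gap: 0.0854
```

Run:
```python
from fit import *
toolto(.4668,.1537,.036)
run(['wrist'],['thick'])
```

```text
t 23.75 pos [0.4672 0.1539 0.0751] shift_cm [ 3.91 -0.04  0.02] rot [-0.0007 -0.0001  0.0004] F [ 0.1 -0.2  0.4] gap 0.0854 q [-0.42  0.52  0.    2.09 -0.    0.52 -0.41]
wrist thick 5258 topmid [0.4669 0.1541] w [0.0377 0.0378] zt 0.1652 fit [0.4668 0.1535] res 0.0001 1738
```

Emit:
step_arm:
  series:
    - [[2,-0.03,0],[0,0,0],1]
    - [[1.9,0,0],[0,0,0],1]
    - [[0,0,0],[0,0,0],1]
    - [[0,0,0],[0,0,0],1]

```text
time: 24.3
tool_pos: [0.4668, 0.1542, 0.0366]
tool_rot: [0.5, 0.5, 0.5, -0.5]
contact_force: [0.5, -0.6, 0.5]
finger_gap: 0.0853
```

Run:
```python
from fit import *
toolto(.4668,.1537,.036)
```

```text
t 24.3 pos [0.4668 0.1542 0.0366] shift_cm [0.06 0.   0.05] rot [-0.0002 -0.0006 -0.0006] F [ 0.5 -0.6  0.5] gap 0.0853 q [-0.42  0.59  0.    2.12 -0.    0.42 -0.41]
```

Emit:
step_arm:
  series:
    - [[0,0,0.05],[0,0,0],0.6]
    - [[0,0,0],[0,0,0],0.3]
    - [[0,0,0],[0,0,0],0]
    - [[0,0,0],[0,0,0],0]
    - [[0,0,0],[0,0,0],0]
  squeeze: 70

```text
time: 24.92
tool_pos: [0.4667, 0.1537, 0.036]
tool_rot: [0.5, 0.5, 0.5, -0.5]
contact_force: [-0.3, 0.2, 7.1]
finger_gap: 0.0368
```

Emit:
step_arm:
  series:
    - [[0,0,0],[0,0,0],0]
    - [[-1,0,0],[0,0,0],0]
    - [[-3,0,0],[0,0,0],0]
    - [[-4,0,0],[0,0,0],0]
    - [[-4,0,0],[0,0,0],0]

```text
time: 25.55
tool_pos: [0.4652, 0.1532, 0.1564]
tool_rot: [-0.5, -0.499, -0.501, 0.501]
contact_force: [1.0, 0.3, -6.3]
finger_gap: 0.0365
```

Emit:
step_arm:
  series:
    - [[0,0,0],[0,0,0],0]
    - [[0,0,0],[0,0,0],0]

```text
time: 25.8
tool_pos: [0.4652, 0.1532, 0.1545]
tool_rot: [-0.5, -0.499, -0.501, 0.501]
contact_force: [-0.2, 0.9, -5.9]
finger_gap: 0.0365
```

Run:
```python
from fit import *
toolto(.5713,-.2575,.16)
save('wrist','w17.png')
```

```text
t 25.8 pos [0.4652 0.1532 0.1545] shift_cm [-0.55 10.6  41.07] rot [0.0002 0.0006 0.0026] F [-0.2  0.9 -5.9] gap 0.0365 q [-0.42  0.4   0.01  2.02 -0.01  0.73 -0.41]
```

View pics/w17.png

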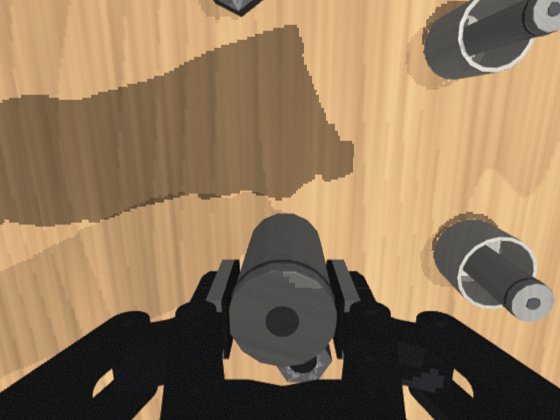

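The thick pin is held upright. Carrying it to the large cup.

Emit:
step_arm:
  series:
    - [[0,0.7,2.5],[0,0,0.002],0]
    - [[0,1.2,4.7],[0,0,0],0]
    - [[0,1.2,4.7],[0,0,0],0]
    - [[0,1.2,4.7],[0,0,0],0]
    - [[0,1.2,4.7],[0,0,0],0]

```text
time: 26.48
tool_pos: [0.5203, -0.0609, 0.1536]
tool_rot: [0.499, 0.499, 0.501, -0.5]
contact_force: [0.8, 1.0, -7.0]
finger_gap: 0.0364
```

Emit:
step_arm:
  series:
    - [[0,1.2,4.7],[0,0,0],0]
    - [[0,1.2,4.7],[0,0,0],0]
    - [[0,1.2,4.7],[0,0,0],0]
    - [[0,1.2,4.7],[0,0,0],0]
    - [[0,0.3,1],[0,0,0],0]

```text
time: 27.1
tool_pos: [0.5707, -0.2618, 0.153]
tool_rot: [-0.498, -0.5, -0.499, 0.502]
contact_force: [-0.3, 1.1, -6.9]
finger_gap: 0.0363
```

Emit:
step_arm:
  series:
    - [[0,0,0],[0,0,0],0]
    - [[0,0,0],[0,0,0],0]
    - [[0,0,0],[0,0,0],0]

```text
time: 27.48
tool_pos: [0.5721, -0.2558, 0.1552]
tool_rot: [0.5, 0.5, 0.501, -0.499]
contact_force: [-0.2, -0.1, -5.2]
finger_gap: 0.0362
```

Run:
```python
from fit import *
toolto(.5713,-.2575,.042)
run(['wrist'],['cl'])
save('wrist','w18.png')
```

```text
t 27.475 pos [ 0.5721 -0.2558  0.1552] shift_cm [11.32 -0.09  0.18] rot [ 0.0021 -0.0008 -0.0005] F [-0.2 -0.1 -5.2] gap 0.0362 q [ 0.33  0.57  0.03  1.67 -0.02  0.9   0.37]
wrist cl 989 topmid [ 0.5714 -0.2519] w [0.0749 0.0647] zt 0.2425 fit [ 0.5711 -0.2574] res 0.0008 989
```

View pics/w18.png

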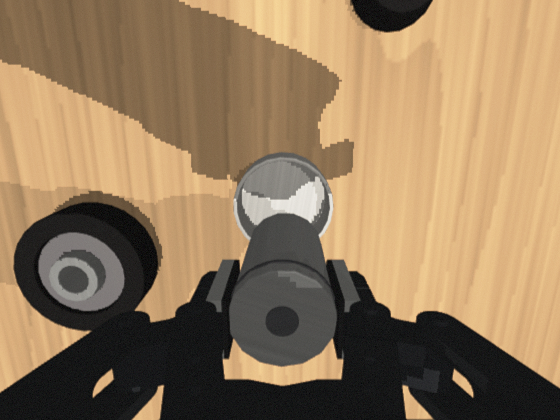

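The large cup is at (283,195), under the pin, and the wheel is clear to the left. Lowering.

Emit:
step_arm:
  series:
    - [[2,-0.08,0.16],[0,0,0],0]
    - [[2,0,0],[0,0,0],0]
    - [[2,0,0],[0,0,0],0]
    - [[0,0,0],[0,0,0],0]
    - [[0,0,0],[0,0,0],0]

```text
time: 28.2
tool_pos: [0.5719, -0.2591, 0.0963]
tool_rot: [0.501, 0.5, 0.499, -0.5]
contact_force: [-0.4, -0.5, -5.3]
finger_gap: 0.0368
```

Run:
```python
from fit import *
toolto(.5713,-.2575,.042)
save('wrist','w19.png')
```

```text
t 28.2 pos [ 0.5719 -0.2591  0.0963] shift_cm [ 5.43 -0.07 -0.16] rot [ 0.0003  0.0004 -0.002 ] F [-0.4 -0.5 -5.3] gap 0.0368 q [ 0.33  0.64  0.03  1.73 -0.02  0.77  0.37]
```

View pics/w19.png

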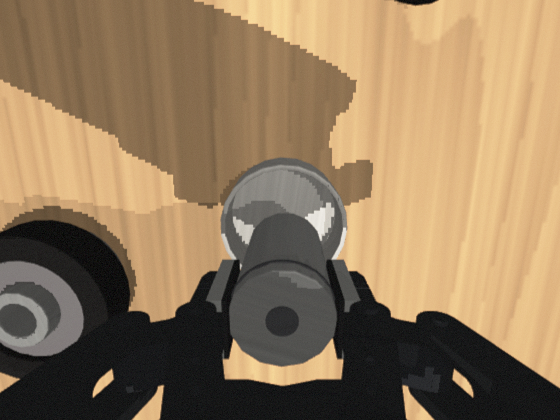

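Emit:
step_arm:
  series:
    - [[1.5,-0.07,-0.15],[0,0,-0.001],0]
    - [[1.5,0,0],[0,0,0],0]
    - [[1.5,0,0],[0,0,0],0]
    - [[0.5,0,0],[0,0,0],0]
    - [[0,0,0],[0,0,0],0]

```text
time: 28.88
tool_pos: [0.5705, -0.2576, 0.0448]
tool_rot: [0.5, 0.5, 0.5, -0.5]
contact_force: [0.8, -0.6, -6.6]
finger_gap: 0.0366
```

Emit:
step_arm:
  series:
    - [[0,0,0],[0,0,0],0]
    - [[0,0,0],[0,0,0],0]

```text
time: 29.12
tool_pos: [0.571, -0.2577, 0.0459]
tool_rot: [0.5, 0.5, 0.5, -0.5]
contact_force: [-0.9, 0.5, -6.2]
finger_gap: 0.0367
```

Run:
```python
from fit import *
toolto(.5713,-.2575,.0415)
```

```text
t 29.125 pos [ 0.571  -0.2577  0.0459] shift_cm [ 0.44  0.03 -0.02] rot [-0.      0.0003 -0.0009] F [-0.9  0.5 -6.2] gap 0.0367 q [ 0.34  0.71  0.02  1.76 -0.02  0.67  0.37]
```

Emit:
step_arm:
  series:
    - [[0.42,0,0],[0,0,0],0]
    - [[0,0,0],[0,0,0],0]
    - [[0,0,0],[0,0,0],0]

```text
time: 29.5
tool_pos: [0.5707, -0.2576, 0.0412]
tool_rot: [-0.5, -0.5, -0.5, 0.5]
contact_force: [-0.6, 0.1, -6.3]
finger_gap: 0.0369
```

Emit:
step_arm:
  series:
    - [[0,0,0],[0,0,0],0.5]
    - [[0,0,0],[0,0,0],0.7]
    - [[0,0,0],[0,0,0],0.9]
    - [[0,0,0],[0,0,0],1]
    - [[0,0,0],[0,0,0],1]

```text
time: 30.12
tool_pos: [0.5707, -0.2576, 0.0413]
tool_rot: [0.5, 0.5, 0.5, -0.5]
contact_force: [-1.5, -0.6, 0.1]
finger_gap: 0.0856
```

Emit:
step_arm:
  series:
    - [[-1,0,0],[0,0,0],1]
    - [[-4,0,0],[0,0,0],1]
    - [[-5,0,0],[0,0,0],1]
    - [[-5,0,0],[0,0,0],1]
    - [[-2,0,0],[0,0,0],1]

```text
time: 30.75
tool_pos: [0.5717, -0.2582, 0.2154]
tool_rot: [0.502, 0.501, 0.498, -0.499]
contact_force: [0.1, -1.2, -1.3]
finger_gap: 0.0853
```

Emit:
step_arm:
  series:
    - [[0,0,0],[0,0,0],1]
    - [[0,0,0],[0,0,0],1]
    - [[0,0,0],[0,0,0],1]

```text
time: 31.12
tool_pos: [0.5701, -0.2573, 0.21]
tool_rot: [0.499, 0.5, 0.501, -0.5]
contact_force: [0.7, -0.5, -0.2]
finger_gap: 0.0852
```

Run:
```python
from fit import *
toolto(.5713,-.2575,.2)
S2={'thin':((.594,.2685),.104),'mid':((.626,.103),.089),'thick':((.571,-.2575),.074)}
for n,f in [('wrist','w20.png'),('side','s20.png'),('scene','c20.png')]:
    c=save(n,f); P,_,_=pts(c)
    for k,(a,z) in S2.items():
        q=P[(np.hypot(P[:,0]-a[0],P[:,1]-a[1])<.03)&(abs(P[:,2]-z)<.006)]
        if len(q)>5: print(n,k,len(q),'top mid',np.round((q.min(0)+q.max(0))/2,4),'w',np.round(np.ptp(q,axis=0),3))
    for t in ['bolt_mid','nut_mid','buffer_mid']:
        for r in models.outline_of(n,t)[:1]:
            Q,_,_=pts(c,np.asarray(r['pixels'])); print(n,t,round(r['conf'],2),np.round(np.median(Q,0),3) if len(Q) else None)
```

```text
t 31.125 pos [ 0.5701 -0.2573  0.21  ] shift_cm [1.   0.12 0.02] rot [ 0.     -0.0008  0.002 ] F [ 0.7 -0.5 -0.2] gap 0.0852 q [ 0.33  0.52  0.04  1.61 -0.02  1.02  0.37]
wrist thick 1755 top mid [ 0.5696 -0.2573  0.0721] w [0.037 0.038 0.008]
wrist buffer_mid 0.59 [ 0.643 -0.117  0.033]
side thin 42 top mid [0.5923 0.2655 0.1035] w [0.018 0.019 0.009]
side mid 35 top mid [0.617  0.1008 0.0883] w [0.013 0.029 0.009]
side thick 304 top mid [ 0.5696 -0.2578  0.0736] w [0.037 0.038 0.011]
side bolt_mid 0.57 [0.431 0.298 0.037]
side nut_mid 0.94 [0.481 0.001 0.023]
side buffer_mid 0.66 [ 0.645 -0.115  0.031]
scene thin 68 top mid [0.5938 0.2681 0.1039] w [0.02  0.021 0.011]
scene mid 140 top mid [0.6261 0.1038 0.0889] w [0.028 0.028 0.012]
scene thick 266 top mid [ 0.5715 -0.2562  0.0738] w [0.04  0.038 0.011]
scene bolt_mid 0.7 [0.44  0.304 0.035]
scene nut_mid 0.83 [0.488 0.008 0.025]
scene buffer_mid 0.83 [ 0.658 -0.104  0.034]
```

View pics/s20.png

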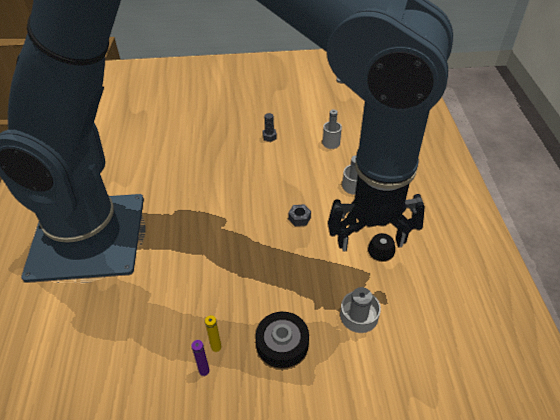

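View pics/w20.png

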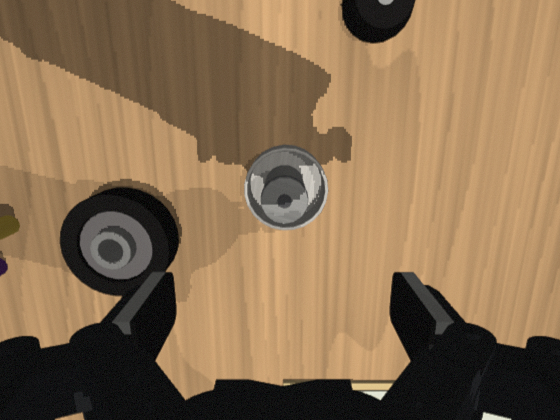

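View pics/c20.png

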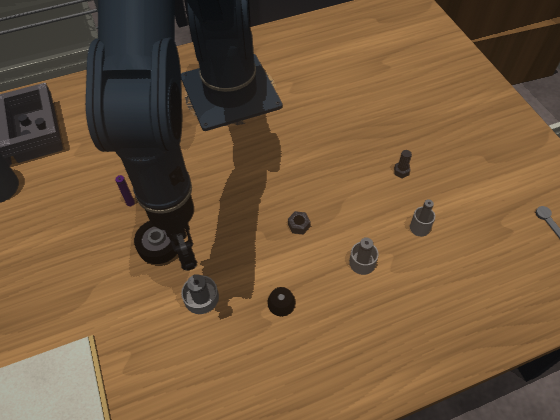

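All three pins stand upright in their own cups. In the scene view the small cup is at (424,213), the medium at (364,252) and the large at (199,291). The bolt, nut and buffer are where they started, and the gripper is clear. Handing in.

```bash
python3 -c "
from plant import job
print(job.close_job())"
```

```text
the job is handed in; nothing more can be done
None
```

All three pins now stand in their own cups, placed in the order thin, middle, thick, and I handed the job in at about 31 s. I pulled the thin pin straight up out of the wheel hub; the other two came off the bench.

- **Pins:** in the scene camera the pin tops measured 104, 89 and 74 mm above the bench. These are the heights expected with each pin standing on its cup's floor. All three were within about 2 mm of the cup centres.
- **Bystanders:** the last pictures showed the bolt, nut and buffer unmoved to within a few mm of their first readings.
- **Decoys:** I never went near the purple and yellow pins. The last side view shows both still standing in place.
- **Forces and clearance:** the largest wrist force reported after any move was about 7 N. At hand-in the gripper was open and touching nothing.

One reading disagreed. The side camera put the mid pin's top at x = 0.617 m instead of 0.626 m, because the gripper hid part of it in that view. The scene camera saw the whole top and showed it centred. No other check failed.

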